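# Load the reagent tray and offer its splash board up to the hinge

## Robot

A 6-joint arm with a two-finger parallel gripper is mounted at the origin on the work surface. World frame = base frame: x ahead of the robot, y to its left, z up, the work surface at z = 0. Lengths are in m, angles in degrees, forces in N, time in s.
With the tool pointing down it reaches from about 0.4 to 0.825 m from the base axis. Payload 7 kg.
Tool frame: the origin (TCP) lies midway between the tips of the shut fingers; the grasp point (between the pads) lies 19 mm behind it; z points along the fingers, x is the direction in which the jaws open and shut, and the axes are right-handed (so a half turn about z gives the same grasp; the last joint's range is limited). The gripper opens to 88 mm and grips with 3 to 60 N. Pads are 19 mm wide; open, the fingers measure 130 mm over their backs; the gripper's body (78 mm by 193 mm) begins 47 mm behind the grasp point.
Start: joints at [88.757, 20.546, 0.682, 0, -70.136, -16.507], TCP at [0.206, 0.643, 0.227] pointing down, gripper open.
Joint ranges: [-176.03, 176.03], [-82.01, 121.73], [-58.28, 71.71], [-173.87, 95.51], [-174.79, -0.11], [-173.66, 173.66]. Speed limits (degrees/s): [136.94, 136.94, 172.46, 180, 180, 180].

## Interface

Orientations are given as [roll, pitch, yaw] about the fixed x, y, z axes, in that order (R = Rz(yaw) Ry(pitch) Rx(roll)).
In Python, from plant import ctrl, vision, nets gives the robot as it stands.
- The arm moves only by the shell command python3 -m jog 'ROWS'. ROWS is text: rows parted by semicolons, each of 7 numbers parted by spaces: the turn, a rotation vector about the tool's x, y, z in units of 0.1 rad (1.0 is 0.1 rad), then the shift along the tool's x, y, z in units of 4 cm (1.0 is 4 cm), then the opening, from -1 (shut) to 1 (fully open). In form: rx ry rz x y z jaw; .... A call has 1 to 8 rows; each row shifts and turns the commanded pose from where the row before left it, along the tool's axes as they then stand; what a row does not reach is not made up. A row lasts 1/8 s, in which the tool goes at most 62.5 mm and 10.7 degrees, less where a joint would pass 70% of its speed; a pose out of reach is approached as far as the arm can. A call with a number of a shift or a turn outside -1 to 1 is refused whole. A call with a gripper value outside its range is refused whole. The fingers move at their own pace and stop on an object; the grip force is fixed at half the most. Time passes only in rows, so rows that do not move let the fingers close. It gives the time, the measured TCP pose, the force and the opening at its end, in the units of the state.
- ctrl.get_obs(): the state, without advancing time (a new reading comes with each control period).
- vision.snapshot(name): name is "scene" or "top" or "wrist"; returns (picture, depth): 400x640x3 uint8, red, green, blue; 400x640 float32, m along the optical axis (not along the pixel's ray), 0 where there is no reading.
- vision.camera_info(name): a dict with "camera_matrix" (3x3 intrinsics, pixels), "D" ([k1, k2, p1, p2, k3] as OpenCV has them; the pictures are not rectified), "camera_from_world" (4x4, takes a point from world to camera coordinates); the wrist camera has in their place "tool_from_camera" (4x4, takes a point from camera to tool coordinates, whose origin is the TCP and whose axes are the tool frame's). Camera axes: x right, y down, z forward; pixel columns grow to the right and rows downward; lengths in m; the calibration is good to about 2 mm. A picture is of the moment at which its call begins: read the wrist's pose just before it. camera_info takes no time and is no camera call.
- ctrl.close_job(): hands the job in, once; it reports no verdict.
Trained networks look in the newest picture that a camera, given by its name, has taken for a name from the list of things; names that differ only in an ending like _2 or _b are one class to them, and where a whole thing is asked for, a point or a joint stands for the part that bears it (a point fixed in the world has none). Each returns a list of dicts, best first, with "score" (0 to 1); they miss things now and then, are a little off and sometimes report something else, mostly with a low value. They report only what shows in the picture. A call takes as long as a camera call. They do not tell look-alikes from the thing itself.
- nets.boxes_of(target, camera): "location" ([x, y, z] in m, in world coordinates, good to about 4 mm: the middle of the surface that is visible of it).
The state is a dict: "clock": time; "joint_pos": joint angles; "qvel": joint speeds; "tau": joint torques, N m; "tool_pos": TCP position; "orientation": TCP orientation; "force": force on the tool from outside, world axes, zero at the start; "moment": the same for the moment, N m; "opening": finger opening in m.
Only numpy, scipy, OpenCV 4.12 (cv2) and the standard library are available. Lean on these libraries where they do the work, as an engineer would, in place of code of your own. Each camera call takes 0.05 s, during which the arm holds its last target.

## Task

Stand the tall white bottle with the red cap in the one empty place of the reagent tray, on the orange pad, setting it down rather than dropping it, and let go of it. Then lift the blue splash board out of its rack and hold it upright at the far wall of the tray with its hinge knuckle between the tray's two knuckles, the holes in line so that the hinge pin could be pushed through. Finish while still holding the board there in the gripper, not resting on or pressed against anything; leave the jars in the tray and the other things on the bench as they are.

Things in the scene. Friction and masses are not known exactly. Their poses are not given: they have to be found in the camera images.
- bottle_mid (a point): loose tall white round bottle with a yellow band and a red cap, 44 mm diameter, straight-sided up to 98 mm, 120 mm tall over the cap (cap 34 mm diameter), 110 to 230 g; the point is on its axis, 60 mm above its underside. It stands upright on the bench, on one or the other side of the tray. Its z axis is up
- tray: grey open tray, fixed to the bench, outside 110 (x) x 160 (y) x 40 mm high, walls and floor 5 mm; origin under the centre of its underside, z up. It holds six things' places in a grid of 2 (its x = -25, +25 mm) by 3 (its y = -50, 0, +50 mm); five are filled with jars. Its +x wall (far from the robot) carries the steel fixed half of the hinge
- pad_top (a point): orange disc 40 mm diameter, 3 mm thick, fixed flat on the tray floor in the one empty place; the point is the centre of its upper face, 8 mm above the bench. The place is 50 x 50 mm between walls and jars
- tray_hinge (a point): centre of the tray's hinge axis, 71 mm from the tray's origin along the tray's x and 46 mm above the bench; it lies midway between the tray's two steel knuckles, in the free gap. The axis runs along this point's y axis. Each knuckle is a tube of 20 mm outside and 12 mm inside diameter, reaching from 19 to 44 mm either side of this point along y, with 38 mm free between them. The gap is open above and below; the tray's steel wall plate is 13 mm from the axis towards the tray
- board_knuckle (a point): centre of the knuckle of the loose blue splash board. The knuckle is a steel tube 32 mm long, 20 mm outside and 12 mm inside diameter, its hole along this point's y axis; this point's z axis points up the board. The board is a flat panel 150 mm wide (y), 10 mm thick (x), 110 mm high, from 18 to 128 mm above this point, in line with it (the same from both faces, so it may be hung either way round); its top edge is free to grip. 140 to 260 g
- board_mid (a point): centre of the blue panel of the splash board, 73 mm above its knuckle centre along the board's z, 55 mm below its top edge; same axes as board_knuckle
- rack: black rack fixed to the bench in which the board stands upright; origin under the centre, z up. Two slotted posts (24 mm wide, centred 58 mm either side along its y) hold the panel's lower edge: slot floor at 37 mm, slot sides to 62 mm above the bench, slot 13 mm wide (along its x). The board must rise 27 mm to be clear of the slots. The top of the standing board is 147 mm above the bench
- jar_red_mid (a point): round white jar, red cap, 46 mm diameter, 50 mm tall; the point is its centre. Stands in the tray; bystander, leave it
- jar_blue_mid (a point): round white jar, blue cap, 46 mm diameter, 50 mm tall; the point is its centre. Stands in the tray; bystander, leave it
- jar_black_mid (a point): square white jar, black cap, 45 mm wide, 48 mm tall; the point is its centre. Stands in the tray; bystander, leave it
- jar_green_mid (a point): square white jar, green cap, 45 mm wide, 48 mm tall; the point is its centre. Stands in the tray; bystander, leave it
- jar_tin_mid (a point): metal tin, 44 mm diameter, 45 mm tall; the point is its centre. Stands in the tray; bystander, leave it
- pin: brass hinge pin, 6 mm diameter, 112 mm long, lying along its y in an aluminium dish; bystander, a colleague will push it in; origin under its middle
- beaker: green glass beaker, 70 mm diameter, 90 mm tall, origin under its centre; bystander
- amber: amber glass bottle, 60 mm diameter, 130 mm tall, origin under its centre; bystander
- tip_box: green pipette-tip box with a white top, 85 x 120 x 60 mm high, origin under its centre; bystander
Things that resemble listed ones, but are neither listed nor needed, are in the scene too. What is shaped like the rack but pink or purple is not meant.

How it is judged (in metres and radians):
On the way, in this order (a step that is already met when the one before it is completed fails the run):
1. the bottle stands upright on the orange pad in the tray, let go (horizontal distance between bottle_mid and pad_top below 0.012 m and z of bottle_mid in the frame of tray below 0.072 m and angle between bottle_mid's own z axis and vertical below 0.12 rad and contact force between bottle and the fingers below 0.1 N and linear speed of bottle below 0.02 m/s), for 0.2 s.
2. the board is lifted clear of its rack (z of board_knuckle in the frame of rack above 0.048 m and contact force between board and the fingers above 1 N), for 0.1 s.
At the end, for the whole second after the job is handed in: Bottle upright (0.12 rad), at rest, released, within 12 mm of the pad centre. Board held still by the fingers, upright (0.15 rad), knuckle centre within 5 mm of the tray hinge centre, holes parallel within 0.09 rad, under 4 N on the tray. Jars within 25 mm, bystanders within 30 mm of their start (all of step 1 and distance between board_knuckle and tray_hinge below 0.005 m and angle between the y axis of board_knuckle and the y axis of tray_hinge, either way round below 0.09 rad and angle between board_knuckle's own z axis and vertical below 0.15 rad and linear speed of board below 0.03 m/s and contact force between board and the fingers above 1.5 N and contact force between board and tray below 4 N and contact force between board and bottle below 0.5 N and not (distance of any of jar_red_mid, jar_blue_mid, jar_black_mid, jar_green_mid, jar_tin_mid from where it was at the start of the episode above 0.025 m or angle between any of jar_red_mid, jar_blue_mid, jar_black_mid, jar_green_mid, jar_tin_mid's own z axis and vertical above 0.4 rad) and distance of each of pin, beaker, amber, tip_box from where it was at the start of the episode below 0.03 m); the arm keeps its last pose, push and grip.
It fails at once if a jar in the tray is shifted by more than 25 mm or tipped (distance of any of jar_red_mid, jar_blue_mid, jar_black_mid, jar_green_mid, jar_tin_mid from where it was at the start of the episode above 0.025 m or angle between any of jar_red_mid, jar_blue_mid, jar_black_mid, jar_green_mid, jar_tin_mid's own z axis and vertical above 0.4 rad).
It fails at once if a bystander on the bench is shifted by more than 30 mm (distance of any of pin, beaker, amber, tip_box from where it was at the start of the episode above 0.03 m).
It fails at once if the bottle is dropped (falls faster than 0.5 m/s out of the fingers) (linear speed of bottle above 0.5 m/s and contact force between bottle and the fingers below 0.1 N).
It fails at once if the bottle is tipped over (angle between bottle_mid's own z axis and vertical above 0.7 rad).
It fails at once if the board is dropped (falls faster than 0.5 m/s out of the fingers) (linear speed of board above 0.5 m/s and contact force between board and the fingers below 0.1 N).
It also fails if it takes over 59 s, if anything falls off the work surface, if the arm or the gripper's body presses on something with over 40 N, if the wrist force passes 120 N, or if a joint passes its speed limit or range.

## Working session

There is one attempt and no reset: what is moved stays moved. The work goes in short steps, Python scripts to look and compute and a shell command to move; the robot and the scene stay as the last step left them, time stands still between calls to the robot, and variables do not carry over. Pictures are saved under pics/ and viewed, and the job is handed in when it is done.

```bash
ls; mkdir -p pics
cat > h.py <<'E'
import numpy as np, cv2
from plant import ctrl, vision, nets
from scipy.spatial.transform import Rotation as R
def snap(cam,fn):
    o=ctrl.get_obs(); im,d=vision.snapshot(cam)
    cv2.imwrite('pics/'+fn+'.png',im[:,:,::-1]); np.savez('pics/'+fn+'.npz',im=im,d=d,tp=o['tool_pos'],ori=o['orientation'])
    return im,d,o
def Twc(cam,o=None):
    ci=vision.camera_info(cam)
    if cam=='wrist':
        T=np.eye(4);T[:3,:3]=R.from_euler('xyz',np.array(o['orientation']),degrees=True).as_matrix();T[:3,3]=o['tool_pos']
        return T@np.array(ci['tool_from_camera'])
    return np.linalg.inv(np.array(ci['camera_from_world']))
def cloud(cam,d,o=None):
    ci=vision.camera_info(cam);K=np.array(ci['camera_matrix']);D=np.array(ci['D'],float)
    v,u=np.mgrid[0:400,0:640]
    p=cv2.undistortPoints(np.stack([u,v],-1).reshape(-1,1,2).astype(np.float64),K,D).reshape(400,640,2)
    P=np.concatenate([p*d[...,None],d[...,None]],-1)
    T=Twc(cam,o); W=P@T[:3,:3].T+T[:3,3]; W[d<=0]=np.nan
    return W
E
python3 - <<'E'
from h import *
o=ctrl.get_obs();print(o)
for c in ('scene','top','wrist'):
    im,d,o=snap(c,c+'0'); ci=vision.camera_info(c); print(c,np.round(Twc(c,o),3).tolist())
E
```

```text
pics
{'clock': 0.0, 'joint_pos': array([ 8.87569775e+01,  2.05912238e+01,  6.35113720e-01, -2.11142389e-02,
       -7.01352777e+01, -1.65083997e+01]), 'qvel': array([-0.01396786, -0.07885853,  0.04741319,  0.03034928,  0.09346349,
       -0.12418063]), 'tau': array([-1.27164363e-03, -5.82710016e+01,  2.93047893e+01,  6.99743852e+00,
        6.81135280e-03, -1.60322097e-04]), 'tool_pos': array([0.20565319, 0.64240732, 0.22563212]), 'orientation': array([-1.79993060e+02, -9.32612109e-02, -1.07758618e+02]), 'force': array([ 0.1322959 , -0.05345937, -0.31390685]), 'moment': array([0.00408479, 0.04761942, 0.03193319]), 'opening': 0.08755845003329132}
scene [[0.044, 0.798, -0.601, 1.269], [0.999, -0.034, 0.027, -0.022], [0.001, -0.601, -0.799, 1.166], [0.0, 0.0, 0.0, 1.0]]
top [[-0.024, -0.981, 0.193, 0.141], [-1.0, 0.024, -0.002, 0.017], [-0.003, -0.193, -0.981, 1.753], [0.0, 0.0, 0.0, 1.0]]
wrist [[-0.304, -0.924, -0.232, 0.269], [-0.953, 0.295, 0.073, 0.623], [0.001, 0.243, -0.97, 0.384], [0.0, 0.0, 0.0, 1.0]]
```

View pics/scene0.png

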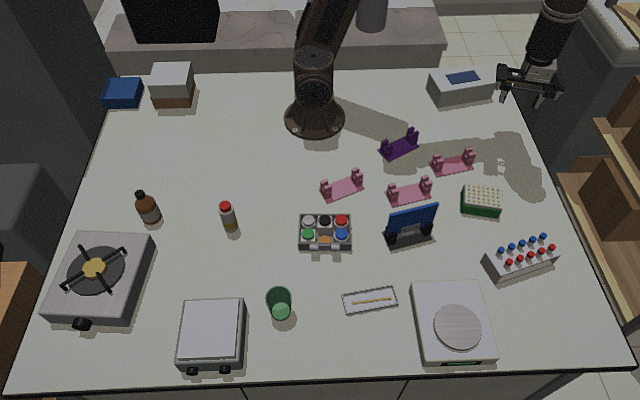

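View pics/top0.png

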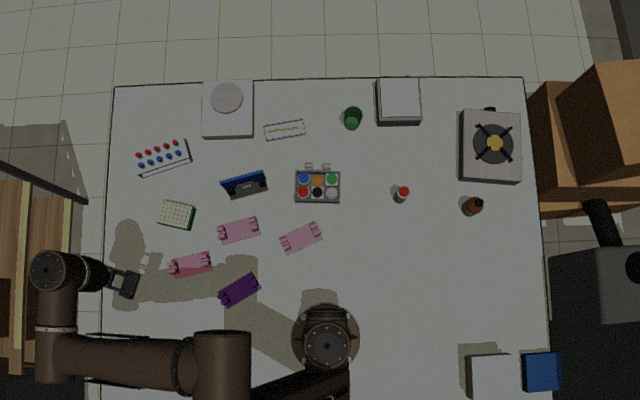

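Run:
```python
from h import *
for n in ['bottle_mid','tray','pad_top','tray_hinge','board_knuckle','board_mid','rack','beaker','amber','pin','tip_box']:
  for c in ('scene','top'):
    print(n,c,[(round(r['score'],2),np.round(r['location'],3).tolist()) for r in nets.boxes_of(n,c)][:4])
print(ctrl.get_obs()['clock'])
```

```text
bottle_mid scene [(0.7, [0.501, -0.272, 0.081]), (0.66, [0.518, 0.059, 0.052])]
bottle_mid top [(0.55, [0.476, -0.274, 0.099])]
tray scene [(0.9, [0.58, 0.013, 0.032])]
tray top [(0.83, [0.545, 0.014, 0.032])]
pad_top scene [(0.65, [0.549, 0.014, 0.01])]
pad_top top [(0.62, [0.546, 0.016, 0.035]), (0.51, [0.552, 0.012, 0.012])]
tray_hinge scene [(0.71, [0.581, 0.014, 0.041]), (0.27, [0.456, 0.514, 0.055])]
tray_hinge top [(0.74, [0.542, 0.017, 0.034])]
board_knuckle scene [(0.64, [0.549, 0.271, 0.102])]
board_knuckle top [(0.75, [0.539, 0.266, 0.114])]
board_mid scene [(0.94, [0.548, 0.268, 0.101]), (0.34, [0.501, -0.272, 0.079])]
board_mid top [(0.96, [0.54, 0.265, 0.115])]
rack scene [(0.96, [0.264, 0.478, 0.005]), (0.95, [0.353, 0.08, 0.008]), (0.81, [0.389, 0.3, 0.01]), (0.8, [0.177, 0.303, 0.002])]
rack top [(0.8, [0.382, 0.3, 0.009]), (0.76, [0.26, 0.473, 0.002]), (0.75, [0.523, 0.265, 0.007]), (0.75, [0.169, 0.301, 0.008])]
beaker scene [(0.34, [0.579, 0.016, 0.037])]
beaker top [(0.74, [0.785, -0.118, 0.049])]
amber scene [(0.68, [0.455, -0.522, 0.077]), (0.24, [0.498, -0.274, 0.08])]
amber top [(0.73, [0.428, -0.516, 0.084])]
pin scene []
pin top [(0.4, [0.754, 0.137, 0.011])]
tip_box scene [(0.97, [0.458, 0.513, 0.054]), (0.61, [0.584, 0.012, 0.032]), (0.61, [0.514, 0.012, 0.038])]
tip_box top [(0.73, [0.434, 0.513, 0.059]), (0.51, [0.477, -0.271, 0.1])]
1.25
```

The bottle is at about (400,193) in the top view. The board in the black rack is at (243,183), the tray at (318,186), and its pad is in the far-row middle place. Next I get finer geometry from the depth.

Run:
```python
from h import *
z=np.load('pics/top0.npz');im=z['im'];W=cloud('top',z['d'])
c=im[140:240,200:440][:,:,::-1];cv2.imwrite('pics/top0c.png',cv2.resize(c,None,fx=3.3,fy=3.3,interpolation=cv2.INTER_CUBIC))
hsv=cv2.cvtColor(im,cv2.COLOR_RGB2HSV)
for cam in('top','scene'):
  z=np.load(f'pics/{cam}0.npz');im=z['im'];W=cloud(cam,z['d']);hsv=cv2.cvtColor(im,cv2.COLOR_RGB2HSV)
  print(cam,'bench z',np.nanmedian(W[...,2][(abs(W[...,0]-.6)<.1)&(abs(W[...,1]+.15)<.08)]))
  m=(hsv[...,0]>100)&(hsv[...,0]<125)&(hsv[...,1]>120)&(abs(W[...,0]-.54)<.08)&(abs(W[...,1]-.27)<.12)&(W[...,2]>.03)
  P=W[m];print(len(P),P.mean(0),P.max(0),P.min(0))
  T=P[P[:,2]>.137];print('top edge',len(T),T.mean(0)); 
  if len(T)>5:
    u,s,vt=np.linalg.svd(T[:,:2]-T[:,:2].mean(0));print('dir',vt[0],np.degrees(np.arctan2(vt[0,1],vt[0,0])))
  u,s,vt=np.linalg.svd(P-P.mean(0),full_matrices=False);print('normal',vt[2],s)
  m=(abs(W[...,0]-.48)<.06)&(abs(W[...,1]+.272)<.06)&(W[...,2]>.03)
  P=W[m];print('bottle',len(P),P.mean(0),P.max(0),P.min(0)); T=P[P[:,2]>.112];print(len(T),T.mean(0),T.max(0),T.min(0))
  m=(abs(W[...,0]-.56)<.12)&(abs(W[...,1]-.015)<.12)&(W[...,2]>.03)
  P=W[m];print('tray',cv2.minAreaRect(P[:,:2].astype(np.float32)))
```

```text
top bench z -0.0014697889355772542
376 [0.53565712 0.26715217 0.11771236] [0.56052928 0.33845764 0.15496509] [0.51617686 0.1974576  0.04207855]
top edge 146 [0.53817832 0.26671875 0.1444348 ]
dir [ 0.24006757 -0.97075618] -76.10947151132271
normal [-0.96981332 -0.23731684  0.05606099] [0.8408158  0.54509792 0.05344266]
bottle 176 [ 0.47682246 -0.27232741  0.09686527] [ 0.50190532 -0.25407104  0.12687284] [ 0.46134881 -0.30092162  0.03192628]
74 [ 0.48064181 -0.27602392  0.11831841] [ 0.49681604 -0.26078026  0.12687284] [ 0.464709   -0.29270673  0.11212142]
tray ((0.5394173860549927, 0.012828990817070007), (0.15953442454338074, 0.13569682836532593), 87.63709259033203)
scene bench z -0.001691900302050131
849 [0.55126507 0.26492857 0.10872016] [0.58194461 0.33982561 0.15061819] [0.52429759 0.19404785 0.03195675]
top edge 203 [0.54854019 0.2673868  0.14358956]
dir [-0.24003758  0.9707636 ] 103.8887585755917
normal [0.97009525 0.2410664  0.02832294] [1.30746569 0.84419903 0.06710677]
bottle 367 [ 0.50075537 -0.27634391  0.08625206] [ 0.51488397 -0.25800112  0.12578727] [ 0.47090507 -0.30224649  0.03031175]
102 [ 0.49105846 -0.27882422  0.11866291] [ 0.50892707 -0.26253189  0.12578727] [ 0.47090507 -0.29483098  0.1124381 ]
tray ((0.5436623096466064, 0.011752933263778687), (0.15972024202346802, 0.14232410490512848), 86.81966400146484)
```

View pics/top0c.png

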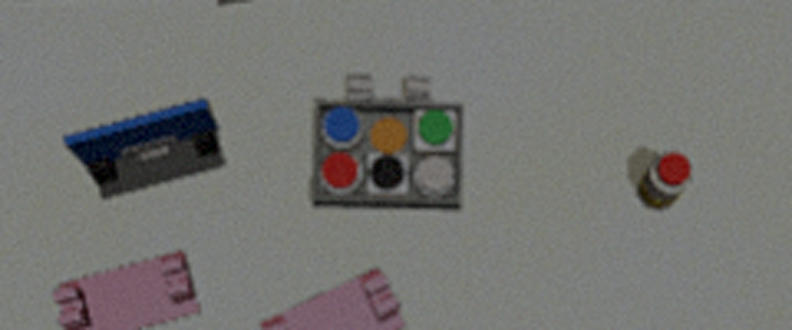

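```bash
cat >> h.py <<'E'
def plan(pos,yaw=None,n=None,jaw=1.0,start=None,dmax=0.95,tmax=0.95):
    """suggest rows from current (or start=(pos,R)) to pos with tool down & yaw(deg)"""
    o=ctrl.get_obs()
    if start is None: p=np.array(o['tool_pos']);Rm=R.from_euler('xyz',o['orientation'],degrees=True)
    else: p,Rm=start
    p=np.array(p,float)
    Rt=R.from_euler('xyz',[180,0,yaw],degrees=True) if yaw is not None else Rm
    rv=(Rm.inv()*Rt).as_rotvec(); d=np.array(pos)-p
    if n is None: n=int(max(1,np.ceil(np.linalg.norm(d)/.04/dmax),np.ceil(np.linalg.norm(rv)/.1/tmax)))
    rows=[]
    for i in range(n):
        a=np.round(rv/n/.1,2); tgt=p+(np.array(pos)-p)/(n-i)
        rv_left=(Rm.inv()*Rt).as_rotvec(); a=np.round(rv_left/(n-i)/.1,2)
        s=np.round(Rm.inv().apply(tgt-p)/.04,2)
        rows.append(' '.join('%g'%(x+0.) for x in list(a)+list(s)+[jaw]))
        p=p+Rm.apply(s*.04); Rm=Rm*R.from_rotvec(a*.1)
    for i in range(0,n,8): print('; '.join(rows[i:i+8]))
    return p,Rm
E
python3 - <<'E'
from h import *
print(vision.camera_info('wrist')['camera_matrix'])
plan([.54,.10,.33],-180)
E
```

```text
[[352.86669269   0.         320.41584916]
 [  0.         352.86669269 194.40757969]
 [  0.           0.           1.        ]]
0 0 0.74 0.61 -0.71 -0.15 1; 0 0 0.74 0.56 -0.75 -0.15 1; 0 0 0.74 0.5 -0.79 -0.15 1; 0 0 0.74 0.44 -0.83 -0.15 1; 0 0 0.74 0.38 -0.86 -0.15 1; 0 0 0.74 0.31 -0.88 -0.15 1; 0 0 0.74 0.24 -0.91 -0.15 1; 0 0 0.74 0.18 -0.92 -0.15 1
0 0 0.74 0.11 -0.93 -0.15 1; 0 0 0.74 0.04 -0.94 -0.15 1; 0 0 0.74 -0.03 -0.94 -0.16 1; 0 0 0.74 -0.1 -0.93 -0.15 1; 0 0 0.75 -0.17 -0.92 -0.16 1; 0 0 0.74 -0.24 -0.91 -0.15 1; 0 0 0.75 -0.3 -0.89 -0.16 1; 0 0 0.74 -0.37 -0.86 -0.15 1
0 0 0.75 -0.42 -0.83 -0.16 1
```

```bash
python3 -m jog '0 0 0.74 0.61 -0.71 -0.15 1; 0 0 0.74 0.56 -0.75 -0.15 1; 0 0 0.74 0.5 -0.79 -0.15 1; 0 0 0.74 0.44 -0.83 -0.15 1; 0 0 0.74 0.38 -0.86 -0.15 1; 0 0 0.74 0.31 -0.88 -0.15 1; 0 0 0.74 0.24 -0.91 -0.15 1; 0 0 0.74 0.18 -0.92 -0.15 1'
python3 -m jog '0 0 0.74 0.11 -0.93 -0.15 1; 0 0 0.74 0.04 -0.94 -0.15 1; 0 0 0.74 -0.03 -0.94 -0.16 1; 0 0 0.74 -0.1 -0.93 -0.15 1; 0 0 0.75 -0.17 -0.92 -0.16 1; 0 0 0.74 -0.24 -0.91 -0.15 1; 0 0 0.75 -0.3 -0.89 -0.16 1; 0 0 0.74 -0.37 -0.86 -0.15 1'
python3 -m jog '0 0 0.75 -0.42 -0.83 -0.16 1; 0 0 0 0 0 0 1'
python3 - <<'E'
from h import *
im,d,o=snap('wrist','w1');print(o['clock'],o['tool_pos'],o['orientation'],abs(o['qvel']).max())
E
```

```text
clock: 2.25
tool_pos: [0.3633, 0.3862, 0.275]
orientation: [180.0, 0.0, -141.8]
force: [0.5, 0.6, 0.2]
opening: 0.0875
clock: 3.25
tool_pos: [0.5211, 0.1307, 0.3242]
orientation: [180.0, 0.0, -175.8]
force: [1.1, 0.4, 0.3]
opening: 0.0876
clock: 3.5
tool_pos: [0.5408, 0.0982, 0.3304]
orientation: [-180.0, 0.0, 179.8]
force: [0.1, 0.6, 0.1]
opening: 0.0879
3.5 [0.54075817 0.09824753 0.33043775] [-1.79992434e+02  2.85919719e-02  1.79793201e+02] 2.2200900226768177
```

View pics/w1.png

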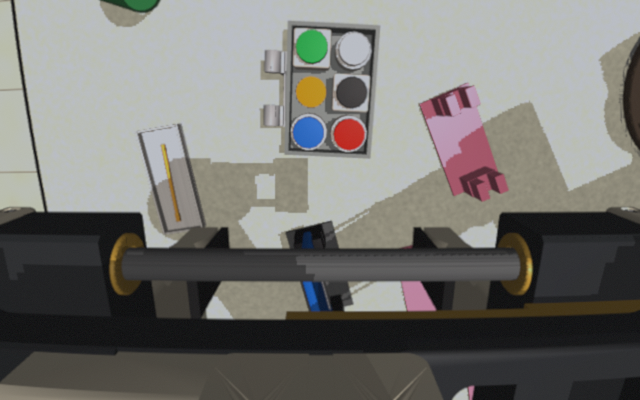

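The tray shows in full: knuckles at (272,62) and (272,116), pad at (310,92). The gripper hides the board. I measure the tray from this picture.

Run:
```python
from h import *
z=np.load('pics/w1.npz');im=z['im'];o=dict(tool_pos=z['tp'],orientation=z['ori']);W=cloud('wrist',z['d'],o)
v,u=np.mgrid[0:400,0:640]
up=v<215
b=up&(u>180)&(u<260)&(v<110);print('bench',np.nanmedian(W[b][:,2]))
m=up&(u>285)&(u<385)&(v>15)&(v<165)&(W[...,2]>.030)
P=W[m][:,:2].astype(np.float32)
# tray w/o knuckles: rim points by color? do minAreaRect of x limited
print('tray+?',cv2.minAreaRect(P))
# rim
m2=m&(W[...,2]<.046); 
kn=up&(u>258)&(u<287)&(v>40)&(v<135)&(W[...,2]>.03);K=W[kn]
print('knuckle',len(K),K.max(0),K.min(0))
for a,b_ in((40,85),(95,135)):
    k=W[kn&(v>a)&(v<b_)];t=k[k[:,2]>.05];print(a,len(k),k.mean(0),'top',len(t),np.median(t,0),t.min(0),t.max(0), cv2.minAreaRect(k[:,:2].astype(np.float32)))
hsv=cv2.cvtColor(im,cv2.COLOR_RGB2HSV)
pad=up&(hsv[...,0]>10)&(hsv[...,0]<25)&(hsv[...,1]>150)&(u>290)&(u<330)
Q=W[pad];print('pad',len(Q),Q.mean(0),cv2.minAreaRect(Q[:,:2].astype(np.float32)))
(c,r)=cv2.minEnclosingCircle(Q[:,:2].astype(np.float32));print(c,r)
c4=im[0:180,240:400][:,:,::-1];cv2.imwrite('pics/w1c.png',cv2.resize(c4,None,fx=3.3,fy=3.3,interpolation=cv2.INTER_CUBIC))
```

```text
bench -0.00022609793327471595
tray+? ((0.5300807952880859, 0.016164369881153107), (0.16005051136016846, 0.11120982468128204), 87.26183319091797)
knuckle 1114 [0.61299123 0.06768299 0.05753292] [ 0.58334239 -0.03113795  0.03015249]
40 532 [ 0.59454293 -0.01695357  0.04943426] top 317 [ 0.59866751 -0.01854332  0.05435174] [ 0.59042432 -0.03113795  0.05005864] [ 0.60874275 -0.00603383  0.05753292] ((0.5961595177650452, -0.012209510430693626), (0.03762399032711983, 0.02530985325574875), 88.61591339111328)
95 546 [0.59641125 0.04328943 0.0487587 ] top 304 [0.60171166 0.0436109  0.05443591] [0.59310822 0.03064    0.05002625] [0.61088038 0.05579066 0.05693784] ((0.5987972021102905, 0.04398941248655319), (0.04657546430826187, 0.028095407411456108), 88.28509521484375)
pad 702 [nan nan nan] ((0.5524569749832153, 0.014863886870443821), (0.027198318392038345, 0.033976975828409195), 52.12089920043945)
(0.5549064874649048, 0.014975273981690407) 0.019599387422204018
```

View pics/w1c.png

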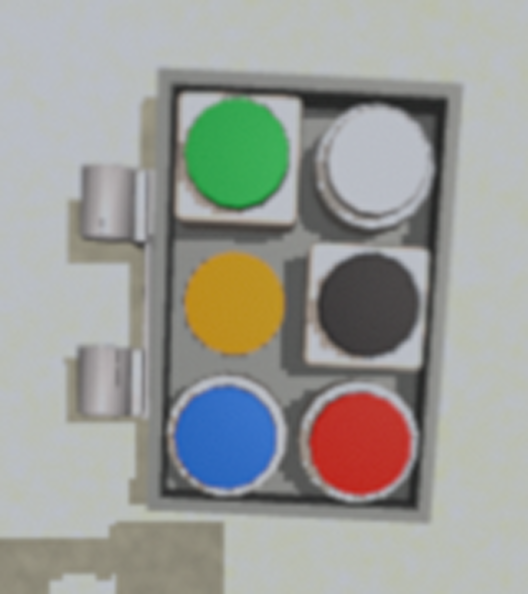

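Run:
```python
from h import *
plan([.485,-.205,.25],-180)
```

```text
0 0 0 0.15 -0.85 0.22 1; 0 0 0 0.15 -0.84 0.22 1; 0 0 0 0.15 -0.85 0.22 1; 0 0 0 0.15 -0.84 0.22 1; 0 0 0 0.15 -0.85 0.22 1; 0 0 0 0.15 -0.84 0.23 1; 0 0 -0.01 0.15 -0.85 0.22 1; 0 0 0 0.16 -0.84 0.23 1
0 0 -0.01 0.16 -0.85 0.22 1
```

```bash
python3 -m jog '0 0 0 0.15 -0.85 0.22 1; 0 0 0 0.15 -0.84 0.22 1; 0 0 0 0.15 -0.85 0.22 1; 0 0 0 0.15 -0.84 0.22 1; 0 0 0 0.15 -0.85 0.22 1; 0 0 0 0.15 -0.84 0.23 1; 0 0 0 0.15 -0.85 0.22 1; 0 0 0 0.16 -0.84 0.23 1'
python3 -m jog '0 0 0 0.16 -0.85 0.22 1; 0 0 0 0 0 0 1'
python3 - <<'E'
from h import *
im,d,o=snap('wrist','w2');print(o['clock'],o['tool_pos'],o['orientation'],abs(o['qvel']).max())
W=cloud('wrist',d,o)
v,u=np.mgrid[0:400,0:640]
m=(v<215)&(abs(W[...,0]-.485)<.05)&(abs(W[...,1]+.277)<.05)
P=W[m&(W[...,2]>.112)];print(len(P),P.mean(0),cv2.minEnclosingCircle(P[:,:2].astype(np.float32)))
P=W[m&(W[...,2]>.02)];print(len(P),P.max(0),P.min(0),cv2.minEnclosingCircle(P[:,:2].astype(np.float32)))
for a in np.arange(.02,.12,.02):
  P=W[m&(W[...,2]>a)&(W[...,2]<a+.02)];print(a,len(P), len(P) and (P.max(0),P.min(0)))
E
```

```text
clock: 4.55
tool_pos: [0.4911, -0.1704, 0.2588]
orientation: [180.0, 0.0, -179.9]
force: [-0.3, -0.3, -0.1]
opening: 0.0876
clock: 4.8
tool_pos: [0.484, -0.205, 0.2492]
orientation: [180.0, -0.1, 179.9]
force: [0.7, 1.3, -0.0]
opening: 0.088
4.8 [ 0.48402939 -0.20504626  0.24923602] [ 1.79982940e+02 -9.62214951e-02  1.79941209e+02] 1.990639075732179
1488 [ 0.48664302 -0.27510686  0.12984852] ((0.4850444793701172, -0.24325871467590332), 0.04991697892546654)
2153 [ 0.53486124 -0.24223178  0.32370174] [ 0.43522773 -0.29785624  0.09509116] ((0.4850301444530487, -0.2482570856809616), 0.05016708746552467)
0.02 0 0
0.04 0 0
0.06 0 0
0.08 470 (array([ 0.50852413, -0.25543317,  0.09999043]), array([ 0.4656999 , -0.29785624,  0.09509116]))
0.1 1198 (array([ 0.50561876, -0.25738011,  0.11999996]), array([ 0.46768943, -0.29663369,  0.10000584]))
```

View pics/w2.png

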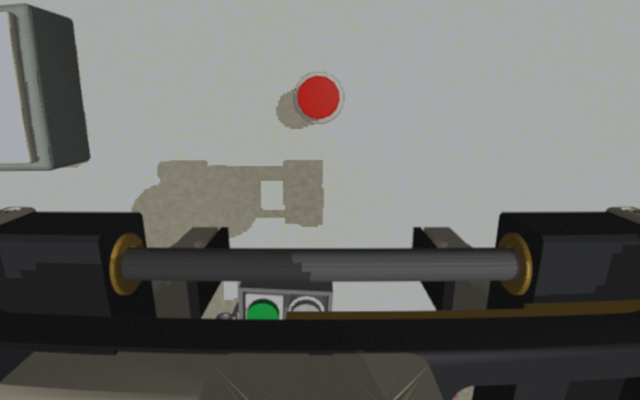

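The red cap is at (319,98), so the bottle axis is at about (0.487, -0.277).

Run:
```python
from h import *
s=plan([.487,-.2768,.20],-180)
plan([.487,-.2768,.0625],-180,start=s)
```

```text
0 0 0 -0.02 -0.6 0.41 1; 0 0 0 -0.02 -0.61 0.42 1; 0 -0.01 -0.01 -0.02 -0.6 0.41 1
0 0 0 0 0 0.86 1; 0 0 0 0 0 0.86 1; 0 0 0 0 0 0.86 1; 0 0 0 0 0 0.86 1
```

```bash
python3 -m jog '0 0 0 -0.02 -0.6 0.41 1; 0 0 0 -0.02 -0.61 0.42 1; 0 0 0 -0.02 -0.6 0.41 1; 0 0 0 0 0 0.86 1; 0 0 0 0 0 0.86 1; 0 0 0 0 0 0.86 1; 0 0 0 0 0 0.86 1; 0 0 0 0 0 0 1'
python3 -m jog '0 0 0 0 0 0 -1; 0 0 0 0 0 0 -1; 0 0 0 0 0 0 -1; 0 0 0 0 0 0 -1; 0 0 0 0 0 0 -1'
```

```text
clock: 5.85
tool_pos: [0.4862, -0.2752, 0.0611]
orientation: [179.9, -0.3, -179.9]
force: [-0.4, 1.8, 0.9]
opening: 0.0881
clock: 6.48
tool_pos: [0.4873, -0.2768, 0.0632]
orientation: [-180.0, 0.0, 180.0]
force: [0.6, -0.5, -2.0]
opening: 0.0433
```

Run:
```python
from h import *
s=plan([.487,-.2768,.16],-180,jaw=-1)
s=plan([.555,.015,.16],-180,start=s,jaw=-1)
plan([.555,.015,.0717],-180,start=s,jaw=-1,n=4)
```

```text
0 0 0 0 0 -0.81 -1; 0 0 0 0 0 -0.81 -1; 0 0 0 0.01 0 -0.8 -1
0 0 0 -0.21 0.91 0 -1; 0 0 0 -0.21 0.91 0 -1; 0 0 0 -0.21 0.91 0 -1; 0 0 0 -0.21 0.91 0 -1; 0 0 0 -0.22 0.91 0 -1; 0 0 0 -0.21 0.92 0 -1; 0 0 0 -0.22 0.91 0 -1; 0 0 0 -0.21 0.92 0 -1
0 0 0 0 0 0.55 -1; 0 0 0 0 0 0.55 -1; 0 0 0 0 0 0.55 -1; 0 0 0 0 0 0.56 -1
```

```bash
python3 -m jog '0 0 0 0 0 -0.3 -1; 0 0 0 0 0 -0.81 -1; 0 0 0 0 0 -0.81 -1; 0 0 0 0.01 0 -0.5 -1; 0 0 0 -0.1 0.45 0 -1; 0 0 0 -0.21 0.9 0 -1; 0 0 0 -0.21 0.91 0 -1; 0 0 0 -0.21 0.91 0 -1'
python3 -m jog '0 0 0 -0.22 0.91 0 -1; 0 0 0 -0.21 0.92 0 -1; 0 0 0 -0.22 0.91 0 -1; 0 0 0 -0.21 0.92 0 -1; 0 0 0 -0.11 0.46 0 -1; 0 0 0 0 0 0 -1; 0 0 0 0 0 0 -1'
python3 - <<'E'
from h import *
im,d,o=snap('wrist','w3');print(o['clock'],o['tool_pos'],o['orientation'],abs(o['qvel']).max())
E
```

```text
clock: 7.48
tool_pos: [0.5157, -0.1481, 0.1591]
orientation: [180.0, -0.1, 180.0]
force: [0.2, -0.3, -1.8]
opening: 0.0433
clock: 8.35
tool_pos: [0.5544, 0.0145, 0.1594]
orientation: [-180.0, -0.1, 180.0]
force: [0.4, -0.4, -1.3]
opening: 0.0437
8.35 [0.554443   0.01445933 0.15939928] [-1.79984356e+02 -5.36386728e-02  1.79994459e+02] 0.7129624027130865
```

View pics/w3.png

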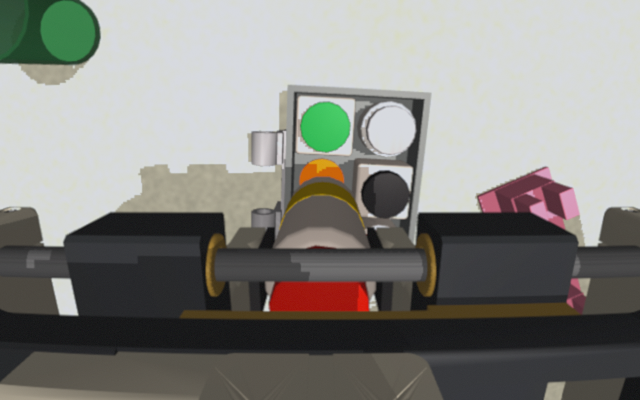

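The bottle hangs upright over the tray, with the pad showing at (322,172) just behind it. I lower it.

```bash
python3 -m jog '0 0 0 -0.01 0.01 0.45 -1; 0 0 0 0 0 0.5 -1; 0 0 0 0 0 0.5 -1; 0 0 0 0 0 0.4 -1; 0 0 0 0 0 0.2 -1; 0 0 0 0 0 0.1 -1; 0 0 0 0 0 0.02 -1; 0 0 0 0 0 0 -1'
```

```text
clock: 9.4
tool_pos: [0.5558, 0.0154, 0.0735]
orientation: [180.0, 0.0, -180.0]
force: [-0.3, 0.4, -1.2]
opening: 0.0436
```

```bash
python3 -m jog '0 0 0 0 0 0.04 -1; 0 0 0 0 0 0.02 -1; 0 0 0 0 0 0 -1'
```

```text
clock: 9.78
tool_pos: [0.5556, 0.0153, 0.0711]
orientation: [180.0, 0.0, -180.0]
force: [-1.4, 0.5, 4.5]
opening: 0.0436
```

```bash
python3 -m jog '0 0 0 0 0 0 0.4; 0 0 0 0 0 0 1; 0 0 0 0 0 0 1; 0 0 0 0 0 0 1; 0 0 0 0 0 -0.5 1; 0 0 0 0 0 -0.95 1; 0 0 0 0 0 -0.95 1; 0 0 0 0 0 -0.95 1'
python3 - <<'E'
from h import *
s=plan([.50,.36,.27],-166)
E
```

```text
clock: 10.78
tool_pos: [0.5553, 0.0152, 0.2058]
orientation: [-180.0, -0.0, -180.0]
force: [0.7, -0.0, -1.1]
opening: 0.0872
0 0 -0.24 0.14 0.86 -0.16 1; 0 0 -0.24 0.12 0.87 -0.16 1; 0 0 -0.25 0.1 0.87 -0.16 1; 0 0 -0.24 0.07 0.87 -0.16 1; 0 0 -0.25 0.05 0.87 -0.16 1; 0 0 -0.24 0.03 0.87 -0.16 1; 0 0 -0.25 0.01 0.87 -0.16 1; 0 0 -0.24 -0.01 0.87 -0.16 1
0 0 -0.25 -0.03 0.87 -0.16 1; 0 0 -0.24 -0.05 0.88 -0.17 1
```

Run:
```python
from h import *
s=plan([.5285,.325,.30],-166)
```

```text
0 0 -0.27 0.07 0.86 -0.26 1; 0 0 -0.27 0.05 0.86 -0.26 1; 0 0 -0.27 0.03 0.86 -0.26 1; 0 0 -0.27 0 0.86 -0.26 1; 0 0 -0.27 -0.02 0.87 -0.26 1; 0 0 -0.27 -0.04 0.86 -0.26 1; 0 0 -0.27 -0.06 0.86 -0.27 1; 0 0 -0.28 -0.09 0.86 -0.26 1
0 0 -0.27 -0.11 0.86 -0.27 1
```

```bash
python3 -m jog '0 0 -0.27 0.07 0.86 -0.26 1; 0 0 -0.27 0.05 0.86 -0.26 1; 0 0 -0.27 0.03 0.86 -0.26 1; 0 0 -0.27 0 0.86 -0.26 1; 0 0 -0.27 -0.02 0.87 -0.26 1; 0 0 -0.27 -0.04 0.86 -0.26 1; 0 0 -0.27 -0.06 0.86 -0.27 1; 0 0 -0.28 -0.09 0.86 -0.26 1'
python3 -m jog '0 0 -0.27 -0.11 0.86 -0.27 1; 0 0 0 0 0 0 1; 0 0 0 0 0 0 1'
python3 - <<'E'
from h import *
im,d,o=snap('wrist','w4');print(o['clock'],o['tool_pos'],o['orientation'],abs(o['qvel']).max())
W=cloud('wrist',d,o); hsv=cv2.cvtColor(im,cv2.COLOR_RGB2HSV)
v,u=np.mgrid[0:400,0:640]
blue=(hsv[...,0]>100)&(hsv[...,0]<125)&(hsv[...,1]>120)&(v<225)
m=blue&(abs(W[...,0]-.543)<.08)&(abs(W[...,1]-.267)<.12)
P=W[m];print(len(P),P.min(0),P.max(0))
for lo,hi in((.142,.155),(.05,.138)):
  T=P[(P[:,2]>lo)&(P[:,2]<hi)]
  print(lo,len(T),T.mean(0),cv2.minAreaRect(T[:,:2].astype(np.float32)))
T=P[P[:,2]>.142];print(cv2.fitLine(T[:,:2].astype(np.float32),cv2.DIST_HUBER,0,.01,.01).ravel(), np.median(T[:,2]))
F=P[P[:,2]<.138]
if len(F)>50:
  c=F.mean(0);n=np.linalg.svd(F-c,full_matrices=False)[2][2];print('face n',n,c)
t=vision.snapshot('top')[0];cv2.imwrite('pics/top1.png',cv2.resize(t[140:240,200:440][:,:,::-1],None,fx=3.3,fy=3.3,interpolation=cv2.INTER_CUBIC))
E
```

```text
clock: 11.78
tool_pos: [0.5314, 0.2914, 0.2885]
orientation: [-180.0, -0.0, -167.5]
force: [-0.2, 0.5, -0.2]
opening: 0.0878
clock: 12.15
tool_pos: [0.5284, 0.3246, 0.2985]
orientation: [-180.0, -0.0, -166.0]
force: [0.3, 0.2, -0.8]
opening: 0.0875
12.15 [0.52837068 0.32455245 0.29846238] [-1.79977035e+02 -4.57266323e-02 -1.66015547e+02] 0.7712104453403772
1952 [0.52224457 0.19849247 0.01079727] [0.56504602 0.34293269 0.14888108]
0.142 1889 [0.54460594 0.26663451 0.14656695] ((0.543766438961029, 0.2708277106285095), (0.009416716173291206, 0.1478966474533081), 14.185541152954102)
0.05 48 [0.54475666 0.26732396 0.06032615] ((0.5436177849769592, 0.27021172642707825), (0.013682984746992588, 0.1352624148130417), 14.022902488708496)
[ 0.24165955 -0.9703611   0.5397718   0.28530666] 0.1466165109065926
face n [-0.98224517 -0.15056833  0.11190889] [0.54386622 0.27020387 0.05391409]
```

View pics/w4.png

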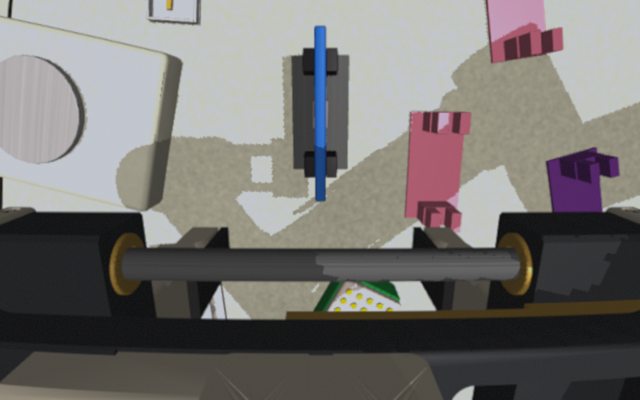

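View pics/top1.png

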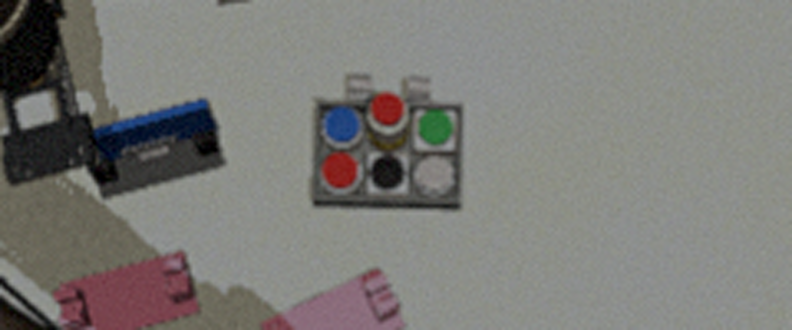

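The board's top edge runs straight from (320,26) to (320,200) and its yaw matches the tool's. In the top view the bottle stands in its place. Now I go to the board.

Run:
```python
from h import *
s=plan([.5438,.2708,.24],-166)
plan([.5438,.2708,.114],-166,start=s)
```

```text
0 0 0 -0.02 -0.46 0.49 1; 0 0 -0.01 -0.02 -0.46 0.49 1; 0 -0.01 0 -0.01 -0.46 0.49 1
0 0 0 0 0 0.79 1; 0 0 0 0 0 0.79 1; 0 0 0 0 0 0.78 1; 0 0 0 0 0 0.79 1
```

```bash
python3 -m jog '0 0 0 -0.02 -0.46 0.49 1; 0 0 0 -0.02 -0.46 0.49 1; 0 0 0 -0.02 -0.46 0.49 1; 0 0 0 0 0 0.85 1; 0 0 0 0 0 0.85 1; 0 0 0 0 0 0.8 1; 0 0 0 0 0 0.65 1; 0 0 0 0 0 0 1'
python3 -m jog '0 0 0 0 0 0 0; 0 0 0 0 0 0 -1; 0 0 0 0 0 0 -1; 0 0 0 0 0 0 -1; 0 0 0 0 0 0 -1; 0 0 0 0 0 0 -1; 0 0 0 0 0 0 -1; 0 0 0 0 0 0 -1'
```

```text
clock: 13.25
tool_pos: [0.5432, 0.27, 0.1123]
orientation: [-179.9, -0.2, -166.1]
force: [0.2, -0.1, 0.6]
opening: 0.0879
clock: 14.25
tool_pos: [0.5443, 0.2719, 0.1141]
orientation: [-180.0, -0.0, -166.0]
force: [0.1, -1.2, -0.6]
opening: 0.0133
```

```bash
python3 -m jog '0 0 0 0 0 0 -1; 0 0 0 0 0 0 -1; 0 0 0 0 0 0 -1'
python3 - <<'E'
from h import *
im,d,o=snap('wrist','w5');print(o['clock'],o['tool_pos'],o['opening'])
im,d,o=snap('scene','s5');cv2.imwrite('pics/s5c.png',cv2.resize(im[170:270,290:450][:,:,::-1],None,fx=5,fy=5,interpolation=cv2.INTER_CUBIC))
E
```

```text
clock: 14.62
tool_pos: [0.5439, 0.2717, 0.114]
orientation: [-180.0, -0.0, -166.0]
force: [-2.8, 0.1, 1.3]
opening: 0.0102
14.625 [0.54387038 0.2716909  0.11404297] 0.010156317304632848
```

View pics/w5.png

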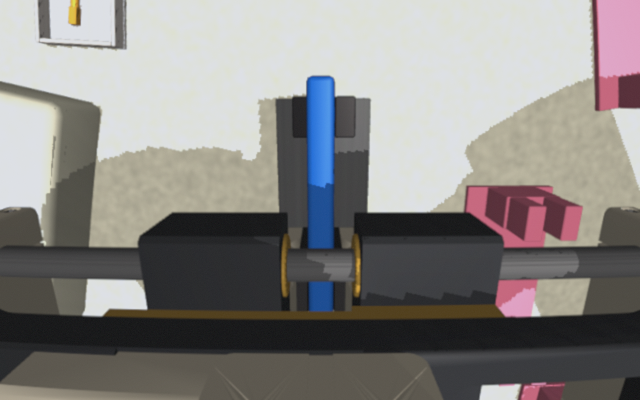

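View pics/s5c.png

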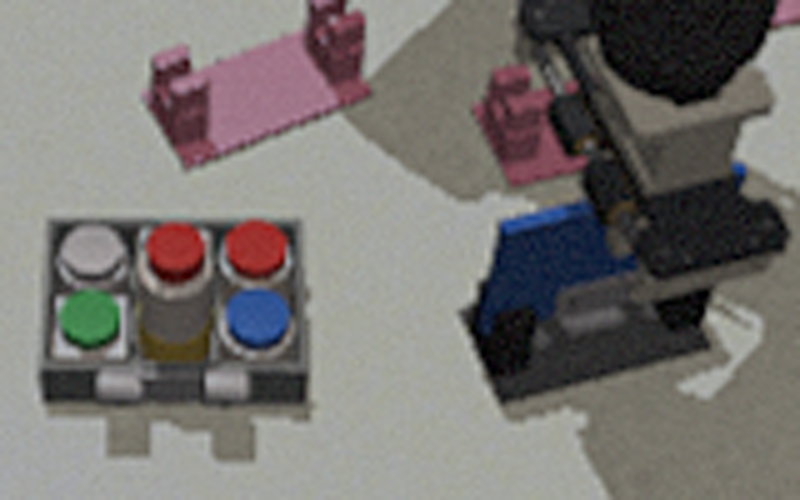

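The board is gripped (opening 10.2 mm), its near end shows at (320,78), and the bottle stands upright in the tray. I lift straight up.

```bash
python3 -m jog '0 0 0 0 0 -0.2 -1; 0 0 0 0 0 -0.5 -1; 0 0 0 0 0 -0.5 -1; 0 0 0 0 0 -0.5 -1; 0 0 0 0 0 -0.4 -1; 0 0 0 0 0 -0.2 -1; 0 0 0 0 0 0 -1; 0 0 0 0 0 0 -1'
python3 - <<'E'
from h import *
im,d,o=snap('wrist','w6');print(o['clock'],o['tool_pos'],o['orientation'],o['force'],o['opening'])
z5=np.load('pics/w5.npz')
for im,d,oo in ((z5['im'],z5['d'],dict(tool_pos=z5['tp'],orientation=z5['ori'])),(im,d,o)):
  W=cloud('wrist',d,oo);hsv=cv2.cvtColor(im,cv2.COLOR_RGB2HSV);v,u=np.mgrid[0:400,0:640]
  Rm=R.from_euler('xyz',oo['orientation'],degrees=True);L=Rm.inv().apply((W-oo['tool_pos']).reshape(-1,3)).reshape(W.shape)
  m=(hsv[...,0]>100)&(hsv[...,0]<125)&(hsv[...,1]>120)&(v<200)&(u>290)&(u<350)
  T=L[m&(L[...,2]<-.02)&(L[...,2]>-.05)]
  print(len(T),'y lo',np.percentile(T[:,1],[0,.5,1,3]),'x',np.median(T[:,0]),np.polyfit(T[:,1],T[:,2],1),np.polyfit(T[:,1],T[:,0],1),np.median(T[:,2]))
t=vision.snapshot('scene')[0];cv2.imwrite('pics/s6c.png',cv2.resize(t[150:270,290:450][:,:,::-1],None,fx=5,fy=5,interpolation=cv2.INTER_CUBIC))
E
```

```text
clock: 15.72
tool_pos: [0.5439, 0.2716, 0.2053]
orientation: [-180.0, -0.1, -166.0]
force: [0.1, 0.1, -2.0]
opening: 0.0096
15.725 [0.54390146 0.27164272 0.20529703] [-1.79976157e+02 -7.08632590e-02 -1.66029113e+02] [ 0.0994162   0.10785476 -2.00659969] 0.00964752473938868
3374 y lo [-0.07535062 -0.07495231 -0.07482247 -0.07382039] x -0.0013997708675622545 [-0.00184074 -0.03258333] [ 0.00242831 -0.00119353] -0.03252748379687462
3344 y lo [-0.07530349 -0.07490818 -0.07478599 -0.07383557] x -0.0013975470133667958 [-0.00064144 -0.0325016 ] [ 4.27368766e-05 -1.29256748e-03] -0.0324950309604875
```

View pics/s6c.png

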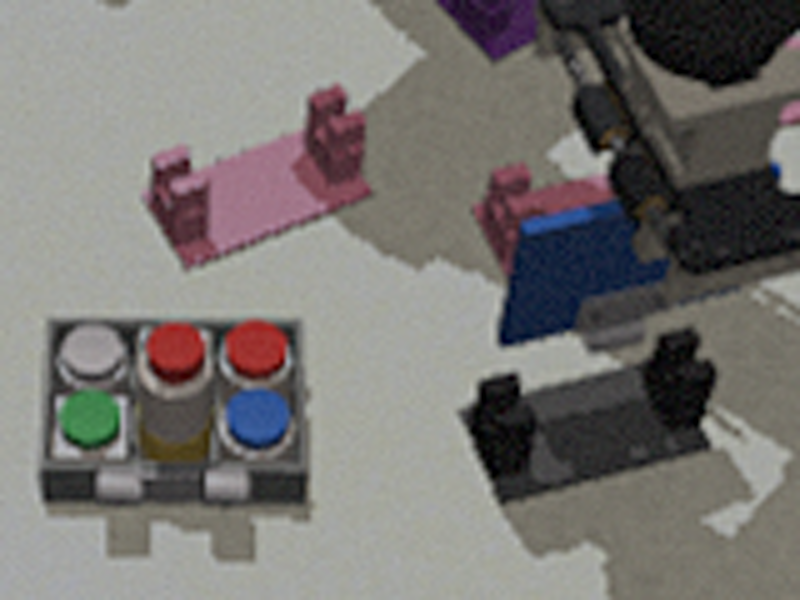

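The board hangs level, clear of the rack, and the tray and jars look unchanged. I carry it to a hover above the hinge.

Run:
```python
from h import *
s=plan([.615,.16,.206],-176,jaw=-1)
s=plan([.62,.0125,.206],-182.75,start=s,jaw=-1,n=5)
s=plan([.60,.0125,.178],-182.75,start=s,jaw=-1,n=3)
```

```text
0 0 0.44 -0.26 -0.78 0 -1; 0 0 0.43 -0.3 -0.77 -0.01 -1; 0 -0.01 0.44 -0.33 -0.76 0 -1; -0.01 0 0.43 -0.36 -0.75 -0.01 -1
0 0 0.24 0.03 -0.74 0 -1; 0 0 0.23 0.01 -0.74 0 -1; 0 0 0.24 -0.01 -0.74 0 -1; 0 0 0.23 -0.03 -0.73 0 -1; 0 0 0.24 -0.04 -0.74 0 -1
0 0 0 0.17 -0.01 0.23 -1; 0 0 0 0.16 0 0.24 -1; 0 0 0 0.17 -0.01 0.23 -1
```

```bash
python3 -m jog '0 0 0.44 -0.26 -0.78 0 -1; 0 0 0.43 -0.3 -0.77 0 -1; 0 0 0.44 -0.33 -0.76 0 -1; 0 0 0.43 -0.36 -0.75 0 -1; 0 0 0.24 0.03 -0.74 0 -1; 0 0 0.23 0.01 -0.74 0 -1; 0 0 0.24 -0.01 -0.74 0 -1; 0 0 0.23 -0.03 -0.73 0 -1'
python3 -m jog '0 0 0.24 -0.04 -0.74 0 -1; 0 0 0 0.17 -0.01 0.23 -1; 0 0 0 0.16 0 0.24 -1; 0 0 0 0.17 -0.01 0.23 -1; 0 0 0 0 0 0 -1; 0 0 0 0 0 0 -1'
python3 - <<'E'
from h import *
for c in('wrist','scene','top'):
  im,d,o=snap(c,c+'7')
print(o['clock'],o['tool_pos'],o['orientation'],o['force'],o['opening'])
a=cv2.imread('pics/scene7.png')[190:270,270:390];cv2.imwrite('pics/scene7c.png',cv2.resize(a,None,fx=6,fy=6,interpolation=cv2.INTER_CUBIC))
a=cv2.imread('pics/top7.png')[140:230,270:370];cv2.imwrite('pics/top7c.png',cv2.resize(a,None,fx=6,fy=6,interpolation=cv2.INTER_CUBIC))
E
```

```text
clock: 16.82
tool_pos: [0.6192, 0.0412, 0.2055]
orientation: [-180.0, -0.0, 178.6]
force: [0.7, 0.1, -2.2]
opening: 0.0099
clock: 17.58
tool_pos: [0.6006, 0.0132, 0.1785]
orientation: [-180.0, 0.0, 177.3]
force: [0.8, -0.4, -2.0]
opening: 0.0098
17.675 [0.60073659 0.0130542  0.17860851] [1.79992266e+02 5.09903309e-02 1.77281548e+02] [ 0.16893241 -1.01564097 -2.80201527] 0.01011048981198912
```

View pics/scene7c.png

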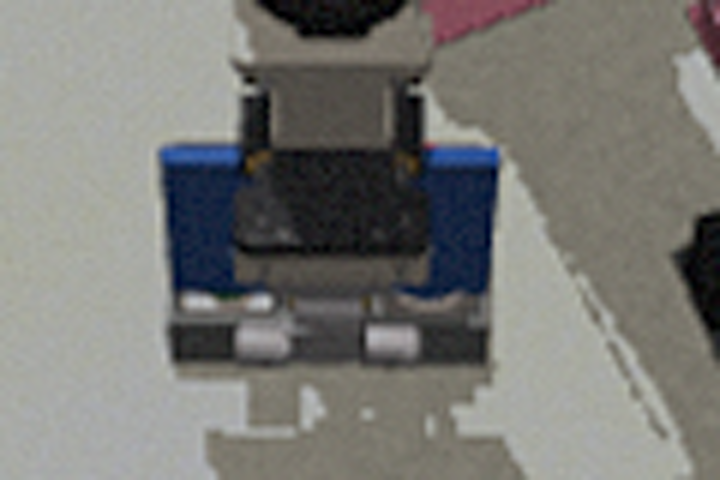

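View pics/wrist7.png

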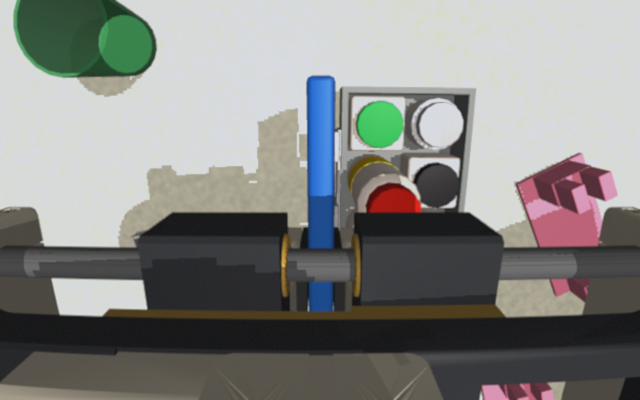

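View pics/top7c.png

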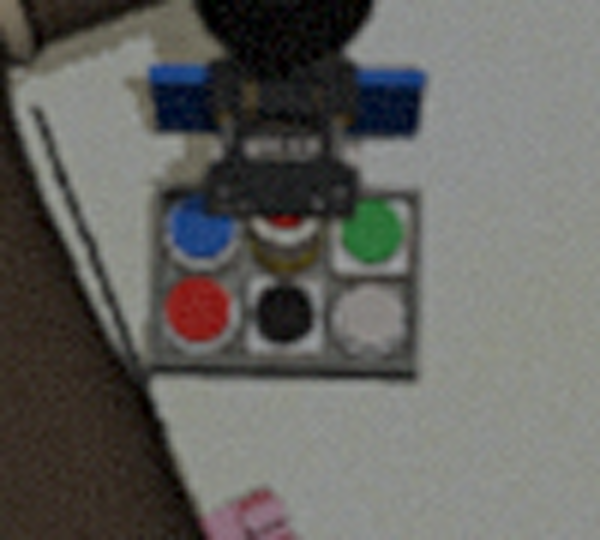

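```bash
python3 - <<'E'
from h import *
def sub(name,cam):
    z=np.load(f'pics/{name}.npz');return z['im'],cloud(cam,z['d']),cv2.cvtColor(z['im'],cv2.COLOR_RGB2HSV)
im,W,h=sub('scene7','scene');v,u=np.mgrid[0:400,0:640]
m=(h[...,0]>100)&(h[...,0]<128)&(h[...,1]>100)&(v>190)&(v<245)&(u>280)&(u<370)&(W[...,2]>.1)
P=W[m];P=P[np.isfinite(P).all(1)]
F=P[(P[:,2]<.19)];c=np.median(F,0);print('face',len(F),c,np.polyfit(F[:,1],F[:,0],1))
A=np.c_[F[:,1],F[:,2],np.ones(len(F))];print('plane x=',np.linalg.lstsq(A,F[:,0],rcond=None)[0])
T=P[P[:,2]>.196];print('top',len(T),T.mean(0))
# y extents per row by pixel count
e=[]
for r in range(214,240):
    cols=np.where(m[r])[0]
    if len(cols)>10: e.append((r,cols.min(),cols.max(),W[r,cols.min(),1],W[r,cols.max(),1]))
e=np.array(e);print(np.median(e,0), np.median((e[:,3]+e[:,4])/2))
# hinge from unobstructed scene0 & scene5
for nm in('scene0','s5'):
    im,W,h=sub(nm,'scene')
    k=(W[...,0]>.575)&(W[...,0]<.63)&(abs(W[...,1]-.0125)<.055)&(W[...,2]>.046)&(W[...,2]<.075)
    k=(abs(W[...,0]-.603)<.016)&(abs(W[...,1]-.0125)<.055)&(W[...,2]>.044)&(W[...,2]<.062)
    Q=W[k];a=Q[Q[:,1]<.0125];b=Q[Q[:,1]>.0125]
    for q in(a,b):print(nm,len(q),np.median(q,0),q.min(0),q.max(0))
    print('mid',(np.median(a,0)+np.median(b,0))/2)
E
python3 - <<'E'
import cv2
for n,r in(('scene0',(205,262,285,365)),('scene7',(205,262,285,365))):
  a=cv2.imread('pics/%s.png'%n)[r[0]:r[1],r[2]:r[3]];cv2.imwrite('pics/%s_z.png'%n,cv2.resize(a,None,fx=9,fy=9,interpolation=cv2.INTER_CUBIC))
E
```

```text
face 366 [ 0.60874452 -0.02483288  0.15176915] [0.04744963 0.60863416]
plane x= [ 0.04736877 -0.0232982   0.61212906]
top 161 [0.61331157 0.00630129 0.21899461]
[ 2.26000000e+02  2.98000000e+02  3.51000000e+02 -6.06670832e-02
  8.22748124e-02] 0.010225738294249838
scene0 55 [ 0.60641976 -0.02306649  0.05257175] [ 0.59022214 -0.03491697  0.04417853] [ 0.61266509 -0.01091616  0.06090329]
scene0 49 [0.6088109  0.04092801 0.05161157] [0.59358811 0.02917432 0.04409528] [0.61686913 0.05017728 0.05682082]
mid [0.60761533 0.00893076 0.05209166]
s5 57 [ 0.60701975 -0.02287188  0.05144717] [ 0.58982725 -0.03494429  0.04435135] [ 0.61439663 -0.01109682  0.06087525]
s5 53 [0.60956498 0.04083939 0.05164687] [0.58896167 0.02758281 0.04453587] [0.61821465 0.05013399 0.05714502]
mid [0.60829236 0.00898375 0.05154702]
```

View pics/scene0_z.png

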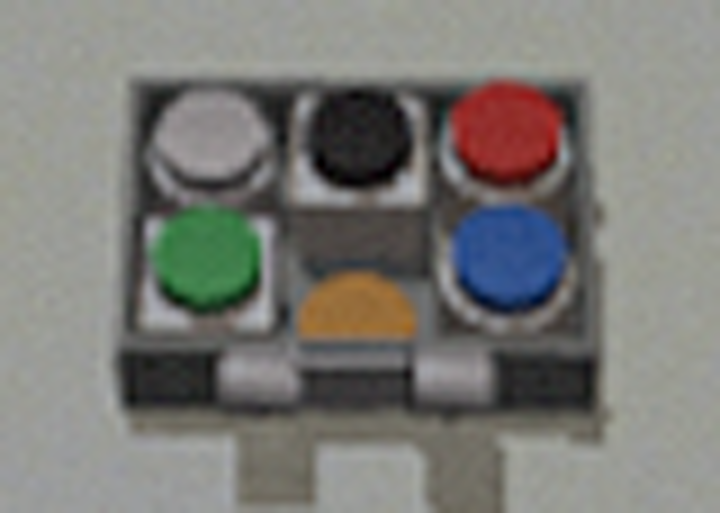

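View pics/scene7_z.png

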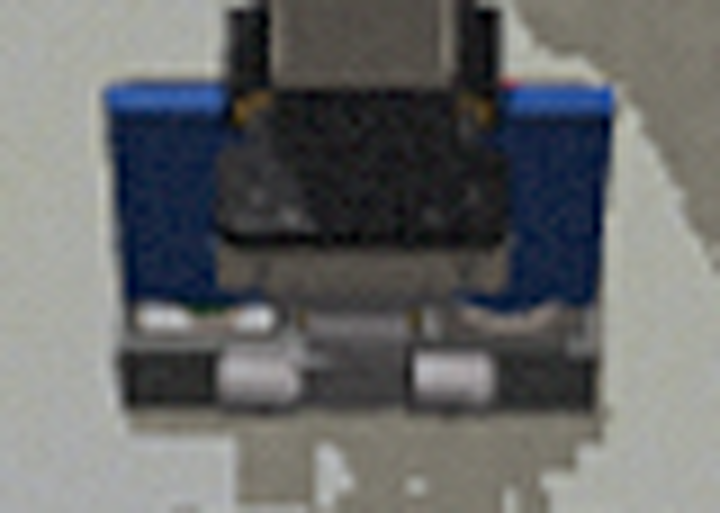

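```bash
cat > cyl.py <<'E'
from h import *
from scipy.optimize import least_squares
a=np.radians(-2.75); ex=np.array([np.cos(a),np.sin(a)]); ey=np.array([-np.sin(a),np.cos(a)])
def fit(Q,x0,r=.010):
    s=Q[:,:2]@ex; z=Q[:,2]
    f=lambda p:np.hypot(s-p[0],z-p[1])-r
    q=least_squares(f,x0,loss='soft_l1',f_scale=.001);res=f(q.x)
    return q.x,np.std(res),len(Q)
def sel(W,c,hy,y0):
    s=W[...,:2]@ex;t=W[...,:2]@ey
    return (np.hypot(s-c[0],W[...,2]-c[1])<.0135)&(np.hypot(s-c[0],W[...,2]-c[1])>.007)&(abs(t-y0)<hy)
def run(W,c,hy,y0):
    for _ in range(4):
        Q=W[sel(W,c,hy,y0)]
        if len(Q)<8: print('few',len(Q));return c
        c,sd,n=fit(Q,c)
    print(np.round(c,4),'sd %.4f n %d'%(sd,n),'y',np.round(np.percentile(Q[:,:2]@ey,[0,50,100]),4)); return c
E
python3 - <<'E'
from cyl import *
def L(n,cam):
    z=np.load(f'pics/{n}.npz');return cloud(cam,z['d'],dict(tool_pos=z['tp'],orientation=z['ori']))
h0=np.array([.600,.0125]);print('axis s,t for hinge guess',h0@ex,h0@ey)
s0=h0@ex;t0=h0@ey
for n,cam in(('scene0','scene'),('s5','scene'),('w1','wrist'),('top0','top')):
    W=L(n,cam);print(n)
    off=-.0035 if cam=='scene' else 0
    for k in(-.0315,.0315): run(W,np.array([s0+(.003 if cam=='scene' else 0),.046]),.011,t0+k+off)
W=L('scene7','scene');print('board knuckle in scene7');run(W,np.array([s0+.004,.082]),.017,t0-.003)
W=L('top7','top');print('top7');run(W,np.array([s0+.0,.082]),.017,t0)
for n in('scene0','top0','scene7'):
    W=L(n,n[:-1]);m=(abs(W[...,0]-.62)<.12)&(abs(W[...,1]+.02)<.2)&(abs(W[...,2])<.012);P=W[m]
    print(n,'bench plane',np.linalg.lstsq(np.c_[P[:,:2]-[.6,.01],np.ones(len(P))],P[:,2],rcond=None)[0])
E
```

```text
axis s,t for hinge guess 0.5987093052844537 0.04127248194386825
scene0
[0.6016 0.045 ] sd 0.0016 n 42 y [-0.0027  0.0061  0.0149]
[0.6018 0.0442] sd 0.0015 n 58 y [0.0585 0.0702 0.0794]
s5
[0.6016 0.0451] sd 0.0015 n 40 y [-0.0032  0.0061  0.0149]
[0.6022 0.045 ] sd 0.0016 n 55 y [0.0585 0.0701 0.0795]
w1
[0.5992 0.0454] sd 0.0010 n 381 y [-0.0012  0.0099  0.0207]
[0.5993 0.0455] sd 0.0010 n 358 y [0.0618 0.0728 0.0836]
top0
[0.5942 0.0448] sd 0.0013 n 25 y [-0.0008  0.0102  0.0175]
[0.5934 0.0463] sd 0.0016 n 36 y [0.063  0.0703 0.0812]
board knuckle in scene7
[0.6029 0.0843] sd 0.0014 n 51 y [0.0239 0.0381 0.0524]
top7
[0.5969 0.0859] sd 0.0010 n 15 y [0.0244 0.0383 0.0521]
scene0 bench plane [-0.00077466  0.00144293 -0.00120863]
top0 bench plane [-0.00247854  0.00090687 -0.00103468]
scene7 bench plane [ 0.00308596  0.00050386 -0.00144758]
```

The cylinder fits agree. In the scene camera the board knuckle is about 1.1 mm too far in +x and within about 1 mm in y; the wrist and top cameras suggest 1.5 to 3 mm in x. I correct by 1.6 mm, lower to just above the knuckles, and measure again.

```bash
python3 -m jog '0 0 0 0.04 -0.02 0.1 -1; 0 0 0 0 0 0.15 -1; 0 0 0 0 0 0.1 -1; 0 0 0 0 0 0.02 -1; 0 0 0 0 0 0 -1; 0 0 0 0 0 0 -1'
python3 - <<'E'
from cyl import *
t0=.0413;s0=.5987
Ws=[];Wt=[]
for i in range(4):
    im,d,o=snap('scene','scene8%d'%i);Ws.append(d)
    if i<2: im,d,o=snap('top','top8%d'%i);Wt.append(d)
print(o['clock'],o['tool_pos'],o['orientation'],o['force'])
D=np.median(np.where(np.array(Ws)>0,Ws,np.nan),0);W=cloud('scene',np.nan_to_num(D))
for k in(-.0315,.0315):run(W,np.array([s0+.003,.046]),.016,t0+k-.0035)
print('board');run(W,np.array([s0+.003,.068]),.020,t0-.003)
W=cloud('top',np.mean(Wt,0))
for k in(-.0315,.0315):run(W,np.array([s0-.004,.046]),.011,t0+k)
print('board');run(W,np.array([s0-.004,.068]),.017,t0)
a=cv2.imread('pics/scene80.png')[205:262,285:365];cv2.imwrite('pics/scene8_z.png',cv2.resize(a,None,fx=9,fy=9,interpolation=cv2.INTER_CUBIC))
E
```

```text
clock: 18.48
tool_pos: [0.5987, 0.012, 0.1635]
orientation: [180.0, 0.0, 177.3]
force: [-0.8, 0.4, -2.4]
opening: 0.0101
18.725 [0.59867344 0.01204397 0.16351384] [1.79994324e+02 1.53984531e-02 1.77251428e+02] [-0.49123558  0.09660686 -2.67663934]
[0.6016 0.0449] sd 0.0010 n 59 y [-0.0057  0.0061  0.0178]
[0.602  0.0445] sd 0.0011 n 61 y [0.0585 0.0702 0.0794]
board
[0.601 0.068] sd 0.0013 n 52 y [0.0238 0.0381 0.0525]
few 7
few 7
board
[0.5942 0.066 ] sd 0.0012 n 24 y [0.0243 0.0383 0.0523]
```

View pics/scene8_z.png

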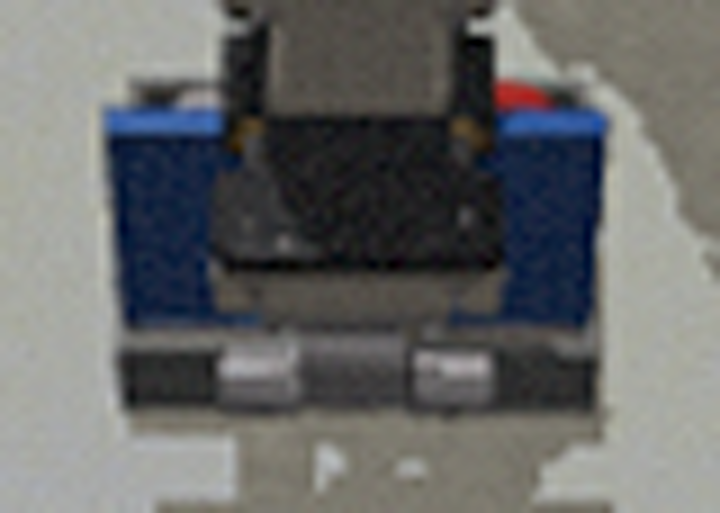

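The gap is evenly centred and x agrees within 1 mm. I lower in two steps and watch the force.

```bash
python3 -m jog '0 0 0 0 0 0.1 -1; 0 0 0 0 0 0.1 -1; 0 0 0 0 0 0.1 -1; 0 0 0 0 0 0 -1; 0 0 0 0 0 0 -1'
python3 -m jog '0 0 0 -0.01 0 0.1 -1; 0 0 0 0 0 0.1 -1; 0 0 0 0 0 0.06 -1; 0 0 0 0 0 0 -1; 0 0 0 0 0 0 -1; 0 0 0 0 0 0 -1'
```

```text
clock: 19.4
tool_pos: [0.5987, 0.012, 0.1514]
orientation: [-180.0, 0.0, 177.3]
force: [-0.5, 0.7, -2.3]
opening: 0.0101
clock: 20.15
tool_pos: [0.5991, 0.012, 0.1411]
orientation: [180.0, 0.0, 177.3]
force: [0.1, -0.0, -1.9]
opening: 0.01
```

Run:
```python
from cyl import *
t0=.0413;s0=.5987
Ws=[]
for i in range(4):
    im,d,o=snap('scene','scene9%d'%i);Ws.append(d);print(o['force'],o['moment'])
imt,dt,o=snap('top','top9');snap('wrist','w9')
print(o['clock'],o['tool_pos'],o['orientation'],o['force'],o['opening'])
D=np.median(np.where(np.array(Ws)>0,Ws,np.nan),0);W=cloud('scene',np.nan_to_num(D))
for k in(-.0335,.0315):run(W,np.array([s0+.003,.046]),.011,t0+k-.0035)
print('board');run(W,np.array([s0+.003,.046]),.013,t0-.003)
hsv=cv2.cvtColor(imt,cv2.COLOR_RGB2HSV);
a=cv2.imread('pics/scene90.png')[205:262,285:365];cv2.imwrite('pics/scene9_z.png',cv2.resize(a,None,fx=9,fy=9,interpolation=cv2.INTER_CUBIC))
z=np.load('pics/scene90.npz');h=cv2.cvtColor(z['im'],cv2.COLOR_RGB2HSV);v,u=np.mgrid[0:400,0:640]
m=(h[...,0]>100)&(h[...,0]<128)&(h[...,1]>100)&(v>190)&(v<250)&(u>280)&(u<370)&(W[...,2]>.07)&(W[...,2]<.155)&(abs(W[...,0]-.61)<.03)
P=W[m];print('plane',np.linalg.lstsq(np.c_[P[:,1]-.012,P[:,2]-.046,np.ones(len(P))],P[:,0],rcond=None)[0],len(P))
```

```text
[ 0.09738406 -0.00356377 -1.9427351 ] [ 0.09301392 -0.03890504  0.04213737]
[ 0.01501679  0.32685268 -2.13227645] [ 0.06774379 -0.07913083 -0.02252957]
[-0.17857547  0.52807976 -2.5244284 ] [ 0.13941806 -0.0024781  -0.03836621]
[ 0.00274909  0.19717368 -2.32693241] [ 0.10584441 -0.04906107  0.03184434]
20.35 [0.59902793 0.01196401 0.14104796] [1.79997813e+02 6.78601347e-03 1.77248155e+02] [ 0.36163126 -0.30559582 -2.12408129] 0.01033273621325218
[0.6024 0.0437] sd 0.0010 n 38 y [-0.0056  0.0061  0.0149]
[0.6023 0.0445] sd 0.0009 n 48 y [0.0585 0.0688 0.0791]
board
[0.6015 0.0447] sd 0.0013 n 40 y [0.0265 0.0382 0.0499]
plane [0.04769279 0.00151084 0.60797748] 326
```

View pics/scene9_z.png

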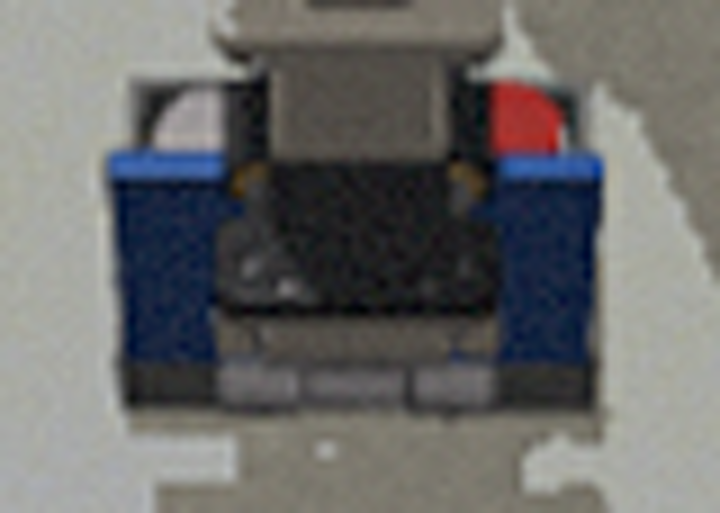

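View pics/w9.png

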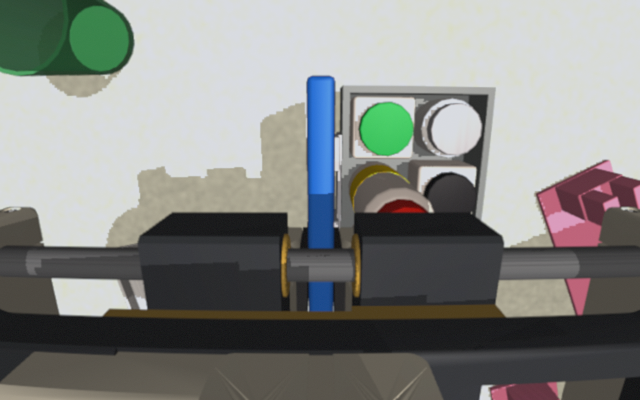

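The three knuckles are in line at row 383, columns 220 to 495 of the crop, and the force is the board's weight only. The board sits a fraction of a millimetre towards -y, so I make a small trim and then check once more.

```bash
python3 -m jog '0 0 0 -0.01 0.02 0 -1; 0 0 0 0 0 0 -1; 0 0 0 0 0 0 -1; 0 0 0 0 0 0 -1; 0 0 0 0 0 0 -1; 0 0 0 0 0 0 -1; 0 0 0 0 0 0 -1'
python3 - <<'E'
from cyl import *
t0=.0413;s0=.5987
Ws=[];I=[]
for i in range(6):
    im,d,o=snap('scene','scenea%d'%i);Ws.append(d);I.append(im.astype(float));print(np.round(o['force'],2))
print(o['clock'],o['tool_pos'],o['orientation'],o['opening'],abs(o['qvel']).max())
D=np.median(np.where(np.array(Ws)>0,Ws,np.nan),0);W=cloud('scene',np.nan_to_num(D))
for k in(-.0335,.0315):run(W,np.array([s0+.003,.046]),.011,t0+k-.0035)
print('board');run(W,np.array([s0+.003,.046]),.013,t0-.003)
a=np.mean(I,0)[200:262,285:365,::-1].astype(np.uint8);cv2.imwrite('pics/scenea_z.png',cv2.resize(a,None,fx=9,fy=9,interpolation=cv2.INTER_CUBIC))
# gray profile along knuckle rows
g=np.mean(I,0).mean(2); print(np.round(g[246:249,305:345].mean(0)).astype(int))
t=vision.snapshot('top')[0];cv2.imwrite('pics/topa.png',cv2.resize(t[60:240,130:530][:,:,::-1],None,fx=2,fy=2))
E
```

```text
clock: 21.32
tool_pos: [0.5994, 0.0127, 0.141]
orientation: [180.0, 0.0, 177.2]
force: [0.2, 0.3, -2.2]
opening: 0.0101
[ 0.17  0.3  -2.22]
[ 0.57 -0.26 -2.44]
[-0.29 -1.02 -1.02]
[-0.45 -0.03 -2.41]
[ 0.5  -0.16 -1.95]
[-0.61  0.67 -1.99]
21.575 [0.59943604 0.01275908 0.14097153] [ 1.79999993e+02 -2.40272674e-05  1.77250651e+02] 0.009828498400403118 0.17241409620665257
[0.6018 0.0446] sd 0.0009 n 37 y [-0.0056  0.0032  0.0149]
[0.6024 0.0446] sd 0.0009 n 41 y [0.0585 0.0702 0.0792]
board
[0.6019 0.0435] sd 0.0011 n 33 y [0.0265 0.0382 0.0498]
[ 46  47  45  42  79 101 104 103 102 101  99 100 106  75  84  94  92  92
  91  92  93  92  94  92  96  61  90 103 101  99 102 103 102 107  83  54
  45  46  47  47]
```

View pics/scenea_z.png

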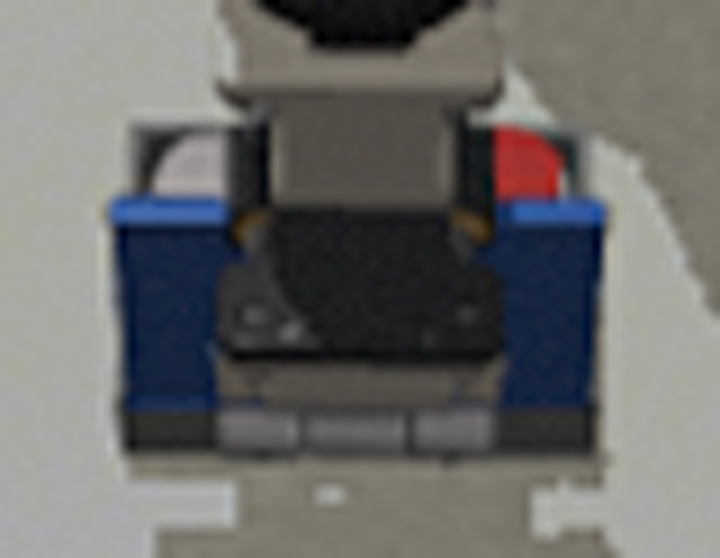

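View pics/topa.png

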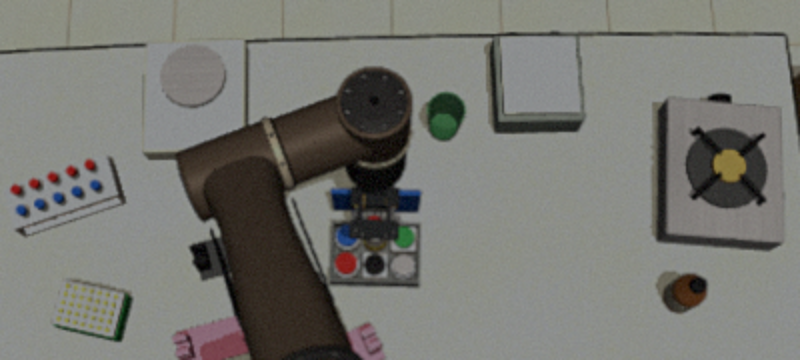

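The gaps on both sides now look balanced, the fits agree within about 1 mm, and the force is the board's weight only. I hand in.

```bash
python3 -c "
from plant import ctrl
print(ctrl.close_job())"
```

```text
the job is handed in; nothing more can be done
None
```

The bottle stands released on the orange pad, and the board is held upright in the gripper with its knuckle between the tray's two knuckles. I handed the job in at about 21.6 s; it reported no verdict.

- **Bottle:** I set it down until contact (about 6 N), opened the fingers and retreated. Later scene and top pictures show it upright in its place. I aimed it at the pad centre and released it there to about 1 mm, and did not measure its final distance from the pad.
- **Board position:** In the last scene pictures the board knuckle's axis is within about 0.5 mm of the tray knuckles' in x and about 1 mm in z. The gaps on both sides look even. The tool was vertical, and its yaw matched the tray's measured yaw to well under a degree.
- **Board contact:** The wrist force was about 2 N downward, close to the 2 to 3 N measured while the board hung free, so I take it as not touching the tray. The opening stayed at 10 mm.
- **Disagreement:** The cameras differed by up to about 3 mm in x during the approach. I relied on comparing both knuckles in the same scene pictures. No camera shows the holes end-on, so I judged their alignment from the knuckle outlines.
- **Bystanders:** The jars I could see and the beaker, amber bottle and tip box look unmoved. The pin dish was hidden behind the arm in the last view, so I did not check it at the end.

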